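# Nest the sample cups in the tipping cradle and latch its bed

### The job

Load the mixer cradle while its bed is still tipped up: put the cup with the blue collar fully home in the bed's steel holder, then nest the cup with the yellow collar fully home inside it. Then press the sprung bed down by its red tail pad until the catch holds it level, and leave it so with both cups seated; do not push aside or knock over the bottle, flask and vials that stand round the cups.

Things in the scene. Friction and masses are not known exactly. Their poses are not given: they have to be found in the camera images.
- holder_mouth (a point): centre of the rim of the steel holder: round socket, 60 mm outside, 50 mm inside, 49 mm deep, fixed on the cradle's aluminium bed. z is its axis, out of the mouth; x runs along the bed from hinge to tail, y along the hinge. Tipped up, the axis leans 0.5 rad from vertical, mouth towards the hinge. In this frame the bed's top is at z = -54 mm, the hinge axis at x = -62, z = -58 mm
- tail_pad (a point): centre of the top of the red ribbed press pad (50 mm along x, 42 mm wide) on the bed's tail, 155 mm from the hinge axis and 9 mm above it in the bed's frame; axes as holder_mouth. About 122 mm above the worktop tipped up, 49 mm when the bed is level
- bed_hinge (a point): point on the bed's hinge axis, 40 mm above the worktop, on the fixed grey base (250 x 116 x 11 mm, from 32 mm in front of the hinge to 218 mm behind it); its x axis points level to the tail, y along the hinge. Blue cheeks 54 mm high stand at y = -45 and 45 mm
- bed (a joint): angle of the bed, rad: 0 tipped up (its spring holds it there), 0.5 level, 0.525 bottom stop. It takes about 6 N on the tail pad to start, about 8 N half way and 11 to 15 N where the catch gives way (0.40 to 0.49). Past about 0.505 the catch snaps over the tail's pin and holds the bed near 0.5; otherwise it springs back to 0. The holder takes about 10 N before the bed gives
- mid_cup: loose steel cup with a blue grip collar, 120 g, origin at the centre of its underside, z up out of its mouth. Height 64 mm; body 44 mm outside, 38 mm inside, 60 mm deep; collar 56 mm across from z = 44 to 64 mm. Its collar rests on the holder's rim when home. Grip the collar from outside
- mid_cup_collar (a point): on the mid cup's axis at the underside of its collar (z = 44 mm); meets holder_mouth when the cup is home
- mid_cup_rim (a point): centre of the mid cup's rim (z = 64 mm)
- small_cup: loose steel cup with a yellow grip collar, 80 g, origin at the centre of its underside, z up. Height 56 mm; body 32 mm outside; collar 46 mm across from z = 38 to 56 mm, which rests on the mid cup's rim when home. Grip the collar from outside
- small_cup_collar (a point): on the small cup's axis at the underside of its collar (z = 38 mm); meets mid_cup_rim when the cup is home
- brown_bottle: bystander: brown reagent bottle with black cap, 45 mm across, 87 mm high, origin under its centre; stands close to the mid cup
- teal_vial: bystander: white vial with a teal cap, 35 mm across, 54 mm high, origin under its centre; stands close to the mid cup
- green_vial: bystander: white vial with a green cap, 35 mm across, 54 mm high, origin under its centre; stands close to the small cup
- flask: bystander: clear conical flask, 63 mm across its foot, 28 mm at its neck, 101 mm high, origin under its centre; stands close to the small cup
- catch_tip (a point): top of the nose of the catch, a dark steel sprung hook behind the tail's end, 188 mm behind the hinge and about 48 mm above the worktop; its ramp rises from there to 65 mm, its back stands 208 mm behind the hinge. It swings back by itself as the pin on the tail's end comes down on its ramp
- vacuum_pump: fixed cream vacuum pump on the right, behind the work: a box 298 mm along x, 213 mm along y, 272 mm high with a knob on top; origin under its middle, its front face (towards the robot) at x = -144 mm. It stands as high as a lowered gripper's body and wrist: keep them clear of it
Not all that is in view belongs to the job. Leave any purple or turquoise look-alike of the mid_cup alone.

How it is judged:
By the outcome, as a careful person would: the job done as asked, in the order asked, and still so for the second after the job is handed in, with the robot touching nothing.
It also fails if it takes over 70 s, if anything falls off the work surface, if the arm or the gripper's body presses on something with over 40 N, if the wrist force passes 120 N, or if a joint passes its speed limit or range.

### The arm

A 6-joint arm with a two-finger parallel gripper is mounted at the origin on a cart in front of the work surface, level with it; the furniture and walls round the work are solid. World frame = base frame: x ahead of the robot, y to its left, z up, the work surface at z = 0. Lengths are in mm, angles in degrees, forces in N, time in s.
With the tool pointing down it reaches from about 325 to 900 mm from the base axis. Payload 6.1 kg.
Tool frame: the origin (TCP) lies midway between the tips of the shut fingers; the grasp point (between the pads) lies 19 mm behind it (hold_point_z is the distance from the TCP to the grasp point, in mm); z points along the fingers, y is the line along which they close (so a half turn about z gives the same grasp; the last joint's range is limited). The gripper opens to 87 mm and grips with 3 to 60 N. Pads are 19 mm wide; open, the fingers measure 117 mm over their backs; the gripper's body (75 mm by 190 mm) begins 51 mm behind the grasp point.
Start: joints at [-78.272, 12.628, 87.462, -0, 79.91, -7.225], TCP at [202.993, -591.109, 222.538] pointing down, gripper open.
Joint ranges: [-170.65, 170.65], [-52.31, 119.04], [5.05, 147.46], [-71.25, 251.25], [11.57, 151.72], [-153.62, 153.62]. Speed limits (degrees/s): [147.25, 147.25, 172.46, 180, 180, 180].

### API

Orientations are given as [roll, pitch, yaw] about the fixed x, y, z axes, in that order (R = Rz(yaw) Ry(pitch) Rx(roll)).
In Python, from cell import * gives the robot as it stands.
- The arm moves only by the shell command python3 -m crank 'ROWS' [OPENING] [FORCE]. ROWS is JSON, a list of rows, each a list of 2 entries, a list of its own where there are three numbers: the shift along the world's x, y, z scaled (see below), then the turn about the world's z scaled (see below). In form: [[[x, y, z], yaw], ...]. A call has 1 to 10 rows; each row shifts and turns the commanded pose from where the row before left it; what a row does not reach is not made up. The controller multiplies each number of a shift by 40 mm and each number of a turn by 6 degrees. A row lasts 1/12 s, in which the tool goes at most 41.7 mm and 7.16 degrees, less where a joint would pass 70% of its speed; a pose out of reach is approached as far as the arm can. A call with a number of a shift or a turn outside -1 to 1 is refused whole. A call with a gripper value outside its range is refused whole. OPENING is the closure, from -1 (fully open) to 1 (shut), set as the call begins (- or left out, the last holds). The fingers move at their own pace and stop on an object; FORCE is the grip in N (left out, the last holds). Time passes only in rows, so rows that do not move let the fingers close. It gives the time, the measured TCP pose, the force, the opening and the grip force at its end, in the units of the state.
- sense(): the state, without advancing time (a new reading comes with each control period).
- read_camera(name): name is "side" or "top" or "wrist"; returns a dict with "frame" (480x640x3 uint8, blue, green, red), "vertical_fov" (degrees; the focal length in pixels is half the picture's height over the tangent of half this angle, whatever the lens; pixels are square), "cx", "cy" (the principal point, pixels), "world_from_camera" (4x4, takes a point from camera to world coordinates). Camera axes: x right, y down, z forward; pixel columns grow to the right and rows downward; lengths in mm; the calibration is good to about 2 mm. A picture is of the moment at which its call begins. There is no depth.
- sign_off(): hands the job in; it is judged then, once.
The state is a dict: "time_s": time; "joint_positions": joint angles; "qd": joint speeds; "joint_torque": joint torques, N m; "tcp_pos": TCP position; "tcp_rot": TCP orientation; "wrist_force": force on the tool from outside, world axes, zero at the start; "moment": the same for the moment, N m; "opening": opening from 0.0 (shut) to 1.0 (fully open); "grasp_force": force on a finger pad.
Only numpy, scipy, OpenCV 4.12 (cv2) and the standard library are available. Lean on these libraries where they do the work, as an engineer would, in place of code of your own. Each camera call takes 0.05 s, during which the arm holds its last target. There are 200 camera calls.

## Working session

There is one attempt and no reset: what is moved stays moved. The work goes in short steps, Python scripts to look and compute and a shell command to move; the robot and the scene stay as the last step left them, time stands still between calls to the robot, and variables do not carry over. Pictures are saved under pics/ and viewed, at most 10 in all, crops included, and the job is handed in when it is done.

```bash
ls; mkdir -p pics; cat > h.py <<'E'
import numpy as np, cv2
from cell import *
def K(c):
    f=240/np.tan(np.radians(c["vertical_fov"])/2); return f,c["cx"],c["cy"]
def ray(c,u,v):
    f,cx,cy=K(c); T=np.array(c["world_from_camera"]); d=T[:3,:3]@np.array([(u-cx)/f,(v-cy)/f,1]); return T[:3,3],d/np.linalg.norm(d)
def onz(c,u,v,z):
    o,d=ray(c,u,v); return o+d*(z-o[2])/d[2]
def proj(c,p):
    f,cx,cy=K(c); T=np.array(c["world_from_camera"]); q=T[:3,:3].T@(np.array(p)-T[:3,3]); return np.array([cx+f*q[0]/q[2],cy+f*q[1]/q[2]])
def tri(rs):
    A=0;b=0
    for o,d in rs:
        P=np.eye(3)-np.outer(d,d);A=A+P;b=b+P@o
    return np.linalg.solve(A,b)
E
python3 - <<'E'
from h import *
import pickle
C={}
for n in("side","top","wrist"):
    c=read_camera(n);C[n]=c
    cv2.imwrite(f"pics/{n}0.png",c["frame"]); print(n,K(c),np.round(c["world_from_camera"],3).tolist())
pickle.dump(C,open("c0.pkl","wb")); print(sense())
E
```

```text
pics
side (np.float64(521.0920063796677), 315.9706551603648, 236.116135718916) [[-0.107, 0.468, -0.877, 1608.896], [0.994, 0.043, -0.099, 109.669], [-0.008, -0.883, -0.47, 648.609], [0.0, 0.0, 0.0, 1.0]]
top (np.float64(495.68892723819823), 316.30273798156423, 237.29200041070678) [[-0.008, -0.99, 0.142, 361.104], [-1.0, 0.01, 0.01, -26.784], [-0.011, -0.142, -0.99, 1256.399], [0.0, 0.0, 0.0, 1.0]]
wrist (np.float64(393.5192628601172), 322.60276496803425, 238.87485439332465) [[0.324, -0.917, -0.233, 266.144], [-0.946, -0.315, -0.078, -569.993], [-0.002, 0.246, -0.969, 382.837], [0.0, 0.0, 0.0, 1.0]]
{'time_s': 0.15, 'joint_positions': array([-7.82703270e+01,  1.26643582e+01,  8.75116982e+01,  4.59392378e-04,
        7.99105156e+01, -7.22535879e+00]), 'qd': array([-0.04657176, -0.01176687, -0.10831844, -0.06354679,  0.05301159,
        0.11374519]), 'joint_torque': array([-5.23950803e-04, -4.95196652e+01, -3.87879324e+01,  6.98956498e-02,
        5.30928152e-02, -8.65923039e-05]), 'tcp_pos': array([ 202.91191066, -590.63078114,  221.68485854]), 'tcp_rot': array([-1.79914172e+02, -1.13369276e-02,  1.89549425e+01]), 'wrist_force': array([ 0.36424927,  0.4761669 , -0.35691667]), 'moment': array([-0.04327083,  0.01066938, -0.05349949]), 'grasp_force': 0.0, 'opening': 1.0033441896688664}
```

View pics/top0.png

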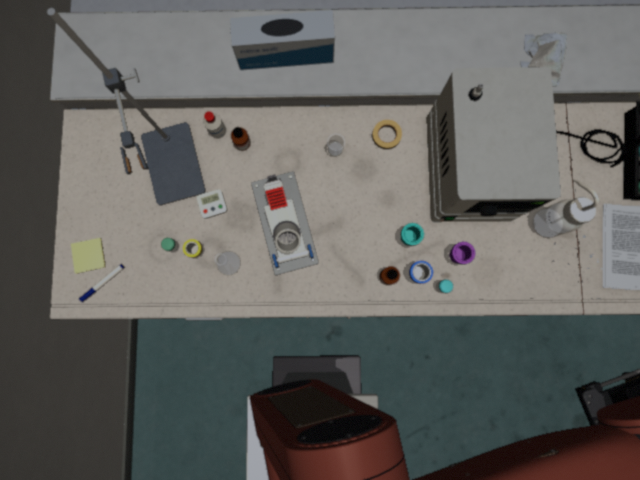

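View pics/side0.png

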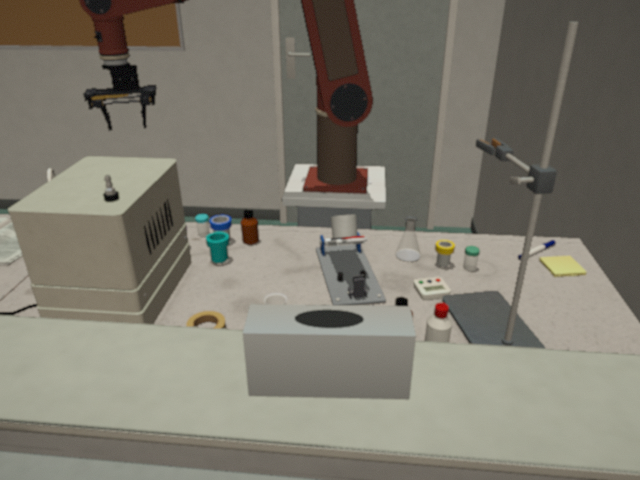

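The top view shows four candidate cups: blue collar (421,271), purple (462,252), turquoise (412,234) and, on the left, yellow (192,248). The blue one fits the mid cup: it stands between the brown bottle (389,275) and the teal vial (446,286). Cradle: holder (287,235), red pad (277,197), with the hinge nearest the robot. I'll confirm this in one enlarged crop while measuring.

```bash
python3 - <<'E'
from h import *
import pickle
C=pickle.load(open("c0.pkl","rb"))
def blobs(n,lo,hi,amin=15):
    m=cv2.inRange(cv2.cvtColor(C[n]["frame"],cv2.COLOR_BGR2HSV),lo,hi)
    m=cv2.morphologyEx(m,cv2.MORPH_CLOSE,np.ones((3,3)))
    k,_,st,ce=cv2.connectedComponentsWithStats(m)
    return [(st[i][:5].tolist(),ce[i].round(1).tolist()) for i in range(1,k) if st[i][4]>amin]
for nm,lo,hi in [("blue",(105,100,60),(125,255,255)),("yellow",(22,110,100),(32,255,255)),("red",(0,150,120),(8,255,255)),("teal",(82,100,60),(95,255,255)),("purple",(135,80,60),(155,255,255)),("green",(65,80,40),(82,255,255)),("brown",(3,120,30),(14,255,120))]:
    for n in("top","side"): print(nm,n,blobs(n,lo,hi))
t=C["top"]["frame"]; 
a=cv2.resize(t[160:300,370:490],None,fx=3.3,fy=3.3,interpolation=cv2.INTER_CUBIC)
b=cv2.resize(t[160:300,230:340],None,fx=3.3,fy=3.3,interpolation=cv2.INTER_CUBIC)
cv2.imwrite("pics/crop1.png",np.hstack([a,b]))
E
```

```text
blue top [([308, 245, 5, 12, 28], [309.9, 250.6]), ([273, 255, 5, 12, 29], [274.9, 260.7]), ([409, 261, 24, 22, 142], [419.3, 271.9]), ([80, 289, 15, 12, 74], [86.9, 294.5])]
blue side [([209, 215, 23, 15, 165], [220.3, 223.8]), ([321, 236, 3, 19, 37], [322.3, 245.0]), ([545, 241, 9, 6, 31], [549.4, 243.5]), ([357, 244, 4, 8, 20], [358.3, 247.2])]
yellow top [([183, 239, 18, 18, 123], [192.0, 248.4])]
yellow side [([436, 240, 19, 15, 175], [444.6, 248.2])]
red top [([205, 112, 9, 8, 57], [208.6, 115.7]), ([266, 187, 21, 22, 313], [276.0, 197.8])]
red side [([306, 169, 18, 18, 153], [312.3, 178.5]), ([361, 169, 5, 7, 23], [363.3, 172.0]), ([436, 303, 13, 9, 85], [441.6, 306.8])]
teal top [([401, 223, 23, 22, 361], [411.3, 234.0]), ([439, 280, 14, 13, 134], [445.2, 285.7])]
teal side [([195, 213, 14, 9, 103], [201.5, 217.3]), ([206, 231, 23, 32, 545], [217.9, 245.3])]
purple top [([452, 242, 23, 22, 326], [462.1, 252.8])]
purple side []
green top [([162, 238, 13, 12, 119], [167.8, 243.8])]
green side [([466, 247, 13, 8, 90], [471.7, 250.4])]
brown top [([232, 129, 17, 17, 171], [240.0, 138.4]), ([126, 159, 5, 13, 19], [128.1, 165.2]), ([380, 267, 19, 17, 179], [388.6, 275.5]), ([251, 382, 158, 98, 6650], [331.6, 452.8]), ([320, 384, 10, 5, 19], [324.5, 385.5]), ([336, 394, 17, 13, 64], [345.8, 398.7]), ([356, 400, 13, 8, 28], [361.0, 404.0]), ([358, 407, 18, 6, 31], [366.8, 409.9]), ([474, 418, 166, 62, 5256], [584.6, 458.0]), ([292, 431, 6, 5, 17], [294.7, 433.1])]
brown side [([78, 0, 100, 55, 2001], [118.5, 21.9]), ([302, 0, 70, 128, 2628], [336.7, 63.3]), ([15, 28, 7, 8, 16], [17.9, 30.5]), ([492, 139, 8, 8, 26], [494.6, 143.0]), ([304, 168, 63, 25, 637], [340.5, 184.6]), ([241, 217, 17, 27, 378], [249.5, 229.9]), ([439, 314, 8, 4, 16], [443.2, 315.6])]
```

View pics/crop1.png

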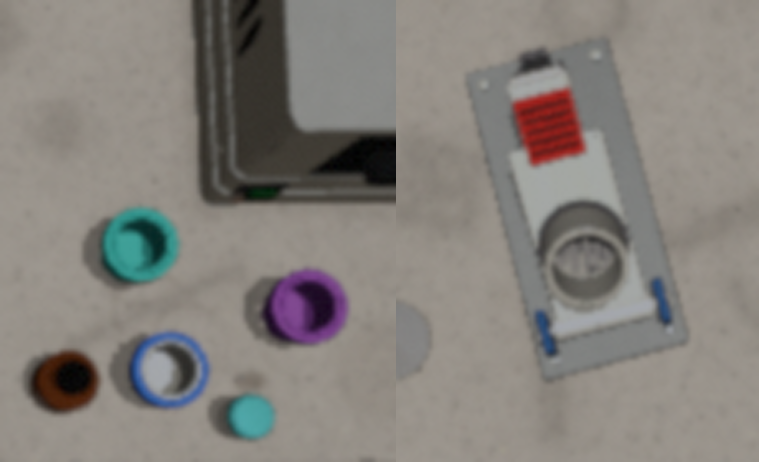

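The crop confirms the blue collar cup (px 421.5,272) between the brown bottle and the teal vial, with purple and turquoise decoys beyond it. The holder, pad, cheeks and base corners are clear too. Next I compute positions.

```bash
python3 - <<'E'
from h import *
import pickle
C=pickle.load(open("c0.pkl","rb")); t=C["top"]; s=C["side"]
P=lambda n,u,v,z:print(n,onz(t,u,v,z).round(1)[:2])
P("mid",421.0,272.0,64)
for n,u,v,z in [("mid side",220.5,222.5,64),("small side",445.3,246,56)]: print(n,onz(s,u,v,z).round(1))
P("small",192,248.2,56);P("teal",445.5,286,54);P("bottle",388.6,275.5,60);P("green",168,243.8,54)
P("turq",412,234,64);P("purple",463,252.5,64)
b=lambda u,v:(230+(u-396)/3.3,160+v/3.3)
co=np.array([onz(t,*b(*p),11)[:2] for p in[(468,75),(607,38),(687,342),(547,380)]])
print(co.round(1))
ax=(co[0]+co[1]-co[2]-co[3])/2; print("len",np.linalg.norm(ax),"wid",np.linalg.norm(co[0]-co[1]),np.linalg.norm(co[3]-co[2]))
e=ax/np.linalg.norm(ax); ctr=co.mean(0); hinge=ctr-e*93
print("yaw",np.degrees(np.arctan2(e[1],e[0])),"hinge",hinge)
pad=np.mean([onz(t,*b(*p),122)[:2] for p in[(513,97),(571,90),(584,150),(532,164)]],0)
hm=onz(t,*b(586,263),120.6)[:2]
print("pad",pad,"pred",hinge+e*131.7,"mouth",hm,"pred",hinge+e*26.6)
d=pad-hm; print("yaw by pad-mouth",np.degrees(np.arctan2(d[1],d[0])),np.linalg.norm(d),"exp 105")
for n in("mid","pad"):pass
print("proj side of mouth/pad pred",proj(s,[*(hinge+e*26.6),120.6]),proj(s,[*(hinge+e*131.7),122]))
print("pad side measured 345?,", "flask foot",onz(t,229,262,0)[:2])
g=cv2.resize(s["frame"][195:315,190:490],None,fx=2.66,fy=2.66,interpolation=cv2.INTER_CUBIC);cv2.imwrite("pics/crop2.png",g)
E
```

```text
mid [ 445.5 -265.4]
mid side [ 468.3 -260.2   64. ]
small side [524.6 290.1  56. ]
small [509.3 289.5]
teal [ 412.  -325.1]
bottle [ 438.1 -188.1]
green [521.  349.4]
turq [ 537.9 -247.2]
purple [ 491.6 -368.3]
[[683.7 151.1]
 [712.3  42.2]
 [472.7 -18.5]
 [444.6  88.4]]
len 247.21614080514473 wid 112.59364184637514 110.48341208127053
yaw 14.453243781746076 hinge [488.27735856  42.6162562 ]
pad [617.81070888  76.65271669] pred [615.80926962  75.48724128] mouth [519.04421049  51.17501673] pred [514.0355122   49.25534658]
yaw by pad-mouth 14.464621891357996 101.99967842973744 exp 105
proj side of mouth/pad pred [342.55235732 214.92660358] [351.7708068  235.27031503]
pad side measured 345?, flask foot [479.89860575 208.77589548]
```

View pics/crop2.png

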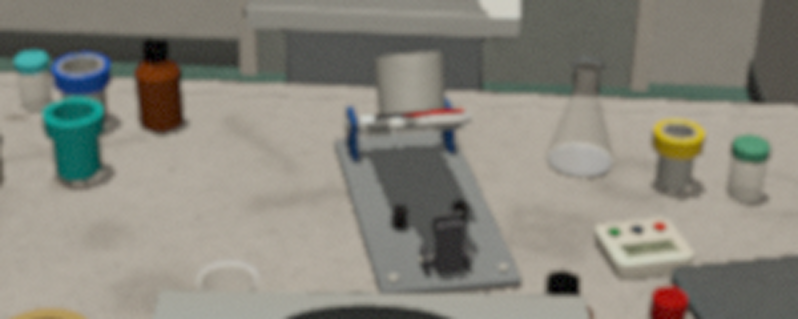

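```bash
python3 -m crank '[[[0.55,0.75,0],1],[[0.55,0.75,0],1],[[0.55,0.75,0],1],[[0.55,0.75,0],1],[[0.55,0.75,0],1],[[0.55,0.75,0],1],[[0.55,0.75,0],0],[[0.55,0.75,0],0],[[0.55,0.75,0],0],[[0.55,0.75,0],0]]' -1 10; python3 -m crank '[[[0.5,0.6,-0.5],0],[[0,0,0],0],[[0,0,0],0]]'
cat > w.py <<'E'
from h import *
import sys
c=read_camera("wrist"); n=sys.argv[1]; cv2.imwrite(f"pics/{n}.png",c["frame"])
import pickle; pickle.dump(c,open(f"{n}.pkl","wb"))
s=sense(); print(s["tcp_pos"].round(1),s["tcp_rot"].round(1),s["time_s"],np.array(c["world_from_camera"])[:3,3].round())
E
python3 w.py w1
```

```text
time_s: 0.98
tcp_pos: [423.6, -289.4, 222.4]
tcp_rot: [-180.0, -0.0, 54.9]
wrist_force: [0.9, -0.4, 0.9]
opening: 1.001
grasp_force: 0.0
time_s: 1.23
tcp_pos: [443.0, -265.1, 201.1]
tcp_rot: [-179.8, -0.0, 55.2]
wrist_force: [0.6, -0.3, 0.1]
opening: 1.002
grasp_force: 0.0
[ 442.8 -266.5  202. ] [-179.9    0.    55.1] 1.2833 [ 481. -211.  362.]
```

View pics/w1.png

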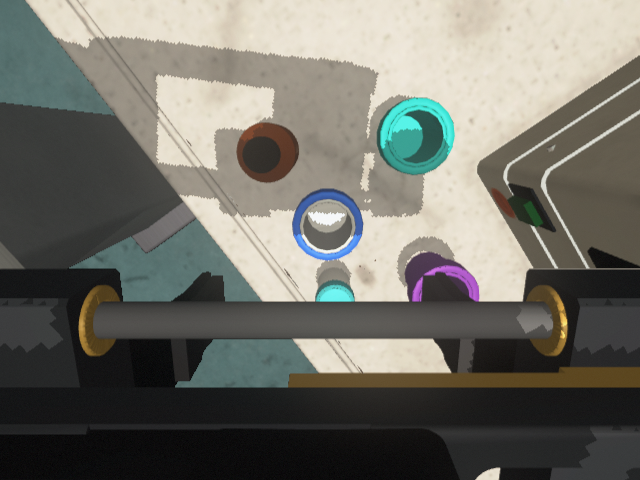

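The blue rim ring shows at about (327,225), with the bottle at (268,152), the teal vial at (335,292) and purple at (445,285). The fingers' line is clear of all of them.

```bash
cat > ring.py <<'E'
from h import *
import sys,pickle
def ring(c,lo,hi,z,roi=None,mul=300):
    m=cv2.inRange(cv2.cvtColor(c["frame"],cv2.COLOR_BGR2HSV),lo,hi)
    cs=cv2.findContours(m,cv2.RETR_EXTERNAL,cv2.CHAIN_APPROX_NONE)[0]
    k=max(cs,key=cv2.contourArea); h=cv2.convexHull(k); e=cv2.fitEllipse(h)
    p=np.array([onz(c,*q,z)[:2] for q in h[:,0].astype(float)])
    (x,y),r=cv2.minEnclosingCircle(p.astype(np.float32))
    return e,onz(c,*e[0],z).round(1),(round(x,1),round(y,1),round(r,1))
E
python3 - <<'E'
from ring import *
c=pickle.load(open("w1.pkl","rb"))
for z in (54,64): print(ring(c,(100,90,50),(125,255,255),z))
print(onz(c,480,160,0),onz(c,335,290,54),onz(c,265,150,80))
E
```

```text
(((327.3074951171875, 224.47210693359375), (69.54415893554688, 71.086669921875), 0.8346946835517883), array([ 445.9, -267.5,   54. ]), (445.6, -267.9, 29.3))
(((327.3074951171875, 224.47210693359375), (69.54415893554688, 71.086669921875), 0.8346946835517883), array([ 447. , -265.6,   64. ]), (446.8, -266.1, 28.3))
[ 586.73851657 -307.15225595    0.        ] [ 419.27088145 -317.18401686   54.        ] [ 443.42658074 -193.93763208   80.        ]
```

```bash
python3 -m crank '[[[0.1,0.01,-0.7],0],[[0,0,-0.8],0],[[0,0,-0.8],0],[[0,0,-0.6],0],[[0,0,-0.5],0],[[0,0,-0.3],0],[[0,0,-0.13],0],[[0,0,0],0]]' -1 8; python3 -m crank '[[[0,0,0],0],[[0,0,0],0],[[0,0,0],0],[[0,0,0],0],[[0,0,0],0],[[0,0,0],0]]' 1 8;  python3 -m crank '[[[0,0,0.3],0],[[0,0,0.7],0],[[0,0,0.9],0],[[0,0,0.9],0],[[0,0,0.9],0],[[0,0,0.3],0],[[0,0,0],0]]'; python3 w.py w2; python3 -c "
from ring import *
print(ring(pickle.load(open('w2.pkl','rb')),(100,90,50),(125,255,255),229))"
```

```text
time_s: 1.95
tcp_pos: [446.2, -267.3, 48.8]
tcp_rot: [-179.9, 0.0, 54.9]
wrist_force: [0.1, -0.4, 0.9]
opening: 1.003
grasp_force: 0.0
time_s: 2.45
tcp_pos: [447.2, -266.7, 49.8]
tcp_rot: [180.0, 0.0, 55.0]
wrist_force: [-0.6, 0.4, 2.0]
opening: 0.638
grasp_force: 8.0
time_s: 3.03
tcp_pos: [449.1, -268.4, 214.6]
tcp_rot: [179.5, 0.0, 55.0]
wrist_force: [0.6, -0.9, -0.7]
opening: 0.64
grasp_force: 8.0
[ 447.9 -267.3  211.3] [179.8   0.   55. ] 3.0833 [ 486. -213.  376.]
(((322.7957763671875, 310.635986328125), (135.1721954345703, 155.64871215820312), 179.58253479003906), array([ 448.8, -269.4,  229. ]), (452.0, -265.1, 26.9))
```

```bash
python3 -m crank '[[[-0.05,0.74,0.1],-0.7],[[-0.05,0.74,0.1],-0.7],[[-0.05,0.74,0.1],-0.7],[[-0.05,0.74,0.1],-0.7],[[-0.05,0.74,0.1],-0.7],[[-0.05,0.74,0.1],-0.7],[[-0.05,0.74,0.1],-0.7],[[-0.05,0.74,0.1],-0.7],[[-0.05,0.74,0.1],-0.7],[[0,0.7,0.1],-0.45]]';python3 -m crank '[[[0,0,0],0],[[0,0,0],0],[[0,0,0],0]]'; python3 w.py w3
```

```text
time_s: 3.92
tcp_pos: [426.9, 29.4, 246.5]
tcp_rot: [-179.9, 0.3, 14.2]
wrist_force: [0.9, -0.2, -0.8]
opening: 0.639
grasp_force: 8.0
time_s: 4.17
tcp_pos: [428.0, 27.6, 247.3]
tcp_rot: [-180.0, 0.2, 14.5]
wrist_force: [-0.7, -0.3, -0.7]
opening: 0.637
grasp_force: 8.0
[428.2  27.1 247.6] [-180.     0.2   14.5] 4.2167 [493.  43. 408.]
```

View pics/w3.png

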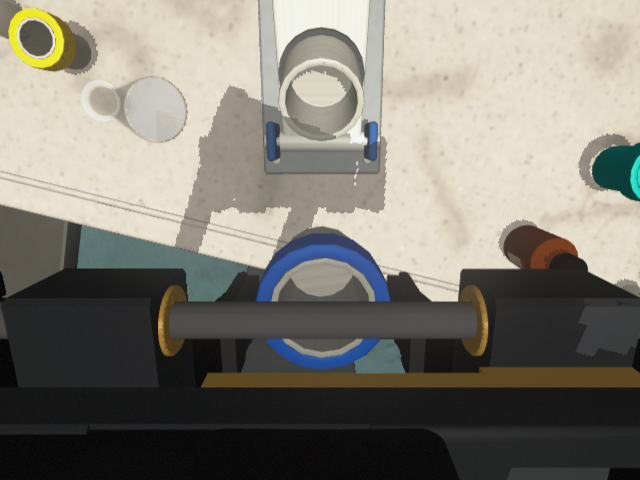

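The holder rim centre is at about (321,99), 84 px wide, with the cheeks symmetric at u = 272 and 372. The bed is upright in the view, so the yaw is aligned. The held cup's rim centre is at (324,301).

```bash
python3 - <<'E'
from ring import *
c=pickle.load(open("w3.pkl","rb"))
m=onz(c,321,99,120.6); print("mouth",m, "width",np.linalg.norm(onz(c,363,99,120.6)-onz(c,279,99,120.6)))
print("cup rim",onz(c,324,301,263),ring(c,(100,90,50),(125,255,255),263))
a,b=onz(c,272,133,85),onz(c,372,132,85); d=a-b;print("cheeks",a,b,np.linalg.norm(d),np.degrees(np.arctan2(d[1],d[0]))-90)
e=np.array([np.cos(np.radians(14.5)),np.sin(np.radians(14.5))])
print("hinge from mouth",m[:2]-26.6*e)
# base edges front corners
a,b=onz(c,264.5,173,11),onz(c,380.5,173,11);d=a-b;mid=(a+b)/2;print(mid,np.linalg.norm(d),np.degrees(np.arctan2(d[1],d[0]))-90,"hinge",mid[:2]+32*e)
E
```

```text
mouth [517.81272173  51.21950082 120.6       ] width 58.10058450156097
cup rim [432.38571821  27.28614028 263.        ] (((322.7765808105469, 309.97259521484375), (135.14321899414062, 154.6629180908203), 177.20469665527344), array([428.5,  26.8, 263. ]), (433.2, 28.1, 26.8))
cheeks [486.40206908  83.45558145  85.        ] [507.00542025   6.85382008  85.        ] 79.32419507317168 15.054399425930697
hinge from mouth [492.0599945   44.55939271]
[459.78350597  35.26963237  11.        ] 115.94681234600382 14.505825352390119 hinge [490.76423046  43.2817925 ]
```

The cup is held upright but must go in leaning 28.6°. I'll pivot it in the pads, whose axis is parallel to the hinge, by drawing its lower body against the tail side of the holder. That pushes the bed towards its up-stop, so it is safe.

```bash
python3 -m crank '[[[0.88,0.235,0],0],[[0.88,0.235,0],0],[[0.88,0.235,0],0],[[0.88,0.235,0],0],[[0,0,0],0],[[0,0,-0.7],0],[[0,0,-0.7],0],[[0,0,-0.5],0],[[0,0,-0.3],0],[[0,0,0],0]]'; python3 -m crank '[[[-0.1,-0.026,0],0],[[-0.1,-0.026,0],0],[[-0.1,-0.026,0],0],[[0,0,0],0]]';  python3 -m crank '[[[-0.1,-0.026,0],0],[[-0.1,-0.026,0],0],[[-0.1,-0.026,0],0],[[0,0,0],0],[[0,0,0],0]]'; python3 w.py w4;  python3 - <<'E'
from h import *
c=read_camera("side");cv2.imwrite("pics/s4.png",c["frame"]);g=c["frame"][130:280,280:430]
w=cv2.imread("pics/w4.png"); cv2.imwrite("pics/c4.png",np.hstack([cv2.resize(g,(400,400),interpolation=cv2.INTER_CUBIC),cv2.resize(w[:400,160:480],(320,400))]))
E
```

```text
time_s: 5.05
tcp_pos: [567.6, 64.1, 157.5]
tcp_rot: [-179.9, 0.3, 14.4]
wrist_force: [-0.4, -0.5, -1.7]
opening: 0.636
grasp_force: 8.0
time_s: 5.38
tcp_pos: [558.1, 61.8, 163.2]
tcp_rot: [179.9, -0.1, 14.4]
wrist_force: [-0.3, -0.1, -0.1]
opening: 0.633
grasp_force: 8.0
time_s: 5.8
tcp_pos: [545.8, 59.0, 161.7]
tcp_rot: [180.0, -0.0, 14.5]
wrist_force: [1.3, 0.2, -0.1]
opening: 0.635
grasp_force: 8.0
[545.8  59.1 161.5] [180.   -0.   14.5] 5.85 [610.  75. 323.]
```

View pics/c4.png

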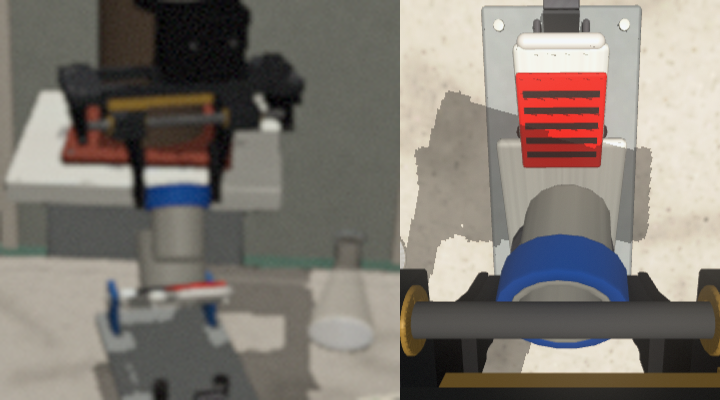

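The pivot worked: in the wrist view the cup leans with its foot to the tail, and the geometry gives about 30°. Next I lift, hover over the mouth and start sliding in along the holder's axis.

```bash
python3 -m crank '[[[0,0,0.4],0],[[0,0,0.6],0],[[0,0,0.5],0],[[-0.4,-0.1,0],0],[[-0.56,-0.15,0],0],[[-0.55,-0.14,0],0],[[0,0,0],0],[[0,0,-0.5],0],[[0,0,-0.4],0],[[0,0,-0.3],0]]' 1 14;  python3 -m crank '[[[0,0,0],0],[[0,0,0],0],[[0,0,0],0]]'; python3 w.py w5;python3 -m crank '[[[0.046,0.012,-0.088],0],[[0.046,0.012,-0.088],0],[[0.046,0.012,-0.088],0],[[0.046,0.012,-0.088],0],[[0.046,0.012,-0.088],0],[[0,0,0],0]]'; python3 w.py w5b; python3 -c "
import cv2,numpy as np
cv2.imwrite('pics/c5.png',np.hstack([cv2.imread('pics/w%s.png'%k)[:400,130:510] for k in('5','5b')]))"
```

```text
time_s: 6.73
tcp_pos: [484.8, 43.6, 171.8]
tcp_rot: [-180.0, 0.1, 14.4]
wrist_force: [0.1, 0.2, -1.3]
opening: 0.634
grasp_force: 13.9
time_s: 6.98
tcp_pos: [486.0, 43.5, 173.9]
tcp_rot: [180.0, -0.0, 14.5]
wrist_force: [-0.6, 0.7, -0.7]
opening: 0.63
grasp_force: 13.9
[486.2  43.4 174.3] [ 1.80e+02 -1.00e-01  1.45e+01] 7.0333 [551.  59. 335.]
time_s: 7.53
tcp_pos: [494.0, 45.9, 155.7]
tcp_rot: [-180.0, 0.1, 14.5]
wrist_force: [-7.2, 0.2, 9.7]
opening: 0.627
grasp_force: 14.1
[493.9  45.9 156. ] [-1.80e+02  1.00e-01  1.45e+01] 7.5833 [559.  62. 317.]
```

View pics/c5.png

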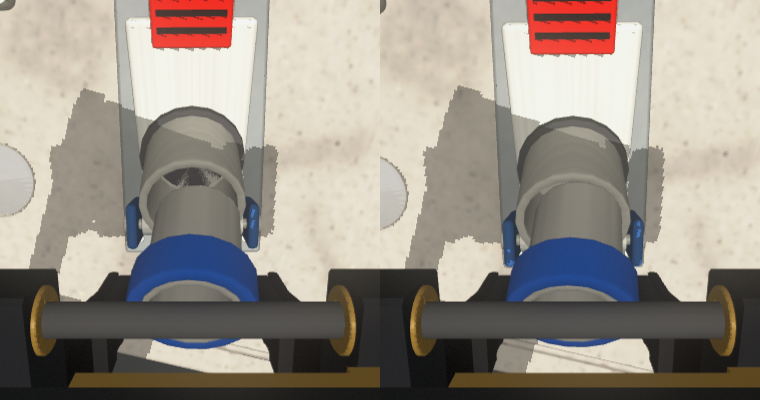

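A contact force of (-7, 10) N means the foot is on the tail side of the rim. I back off, shift 4 mm towards the hinge along the bed and retry.

```bash
python3 -m crank '[[[-0.06,-0.015,0.11],0],[[-0.06,-0.015,0.11],0],[[-0.08,-0.022,-0.048],0],[[0,0,0],0],[[0,0,0],0]]'; python3 w.py w6a; python3 -m crank '[[[0.046,0.012,-0.088],0],[[0.046,0.012,-0.088],0],[[0.046,0.012,-0.088],0],[[0,0,0],0],[[0,0,0],0]]';python3 -m crank '[[[0.046,0.012,-0.088],0],[[0.046,0.012,-0.088],0],[[0,0,0],0],[[0,0,0],0]]'; python3 w.py w6; python3 -c "
import cv2,numpy as np
cv2.imwrite('pics/c6.png',np.hstack([cv2.imread('pics/w%s.png'%k)[:400,130:510] for k in('6a','6')]))"
```

```text
time_s: 8.0
tcp_pos: [486.4, 43.8, 162.3]
tcp_rot: [-180.0, 0.0, 14.4]
wrist_force: [-0.2, -0.1, -0.7]
opening: 0.625
grasp_force: 14.0
[486.5  43.8 162.3] [-180.     0.    14.4] 8.05 [551.  60. 324.]
time_s: 8.47
tcp_pos: [491.2, 45.4, 152.0]
tcp_rot: [-180.0, 0.2, 14.5]
wrist_force: [-7.7, 0.4, 7.7]
opening: 0.63
grasp_force: 14.0
time_s: 8.8
tcp_pos: [495.1, 46.4, 144.0]
tcp_rot: [-179.9, 0.1, 14.5]
wrist_force: [-1.5, 1.1, -1.5]
opening: 0.625
grasp_force: 14.0
[495.1  46.4 144.1] [-1.80e+02  1.00e-01  1.45e+01] 8.85 [560.  62. 305.]
```

View pics/c6.png

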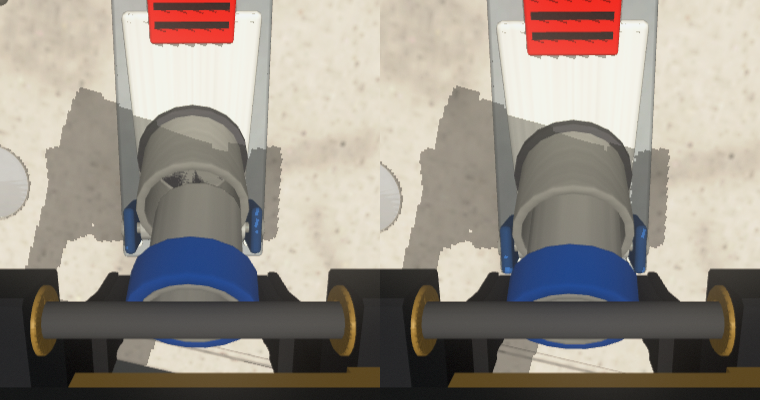

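The foot is now inside the mouth and the force has dropped. I continue along the axis with a softer grip so the cup self-aligns.

```bash
python3 -m crank '[[[0.052,0.014,-0.082],0],[[0.052,0.014,-0.082],0],[[0,0,0],0]]' 1 6;python3 -m crank '[[[0.052,0.014,-0.082],0],[[0.052,0.014,-0.082],0],[[0,0,0],0]]'; python3 w.py w7
```

```text
time_s: 9.1
tcp_pos: [500.2, 47.3, 137.6]
tcp_rot: [-180.0, 0.0, 14.4]
wrist_force: [0.0, 0.5, -1.0]
opening: 0.628
grasp_force: 6.0
time_s: 9.35
tcp_pos: [504.2, 48.5, 131.1]
tcp_rot: [-180.0, 0.0, 14.5]
wrist_force: [0.2, -0.4, -0.9]
opening: 0.628
grasp_force: 6.0
[504.1  48.4 131.4] [-180.     0.    14.5] 9.4 [569.  64. 292.]
```

```bash
python3 -m crank '[[[0.052,0.014,-0.08],0],[[0.02,0.005,-0.03],0],[[0,0,0],0]]'; python3 -m crank '[[[0,0,0],0],[[0,0,0],0],[[0,0,0],0],[[0,0,0],0]]' -0.3 6;  python3 -m crank '[[[0,0,0.3],0],[[0,0,0.7],0],[[0,0,0.7],0],[[-0.5,-0.13,0.3],0],[[-0.5,-0.13,0],0],[[0,0,0],0],[[0,0,0],0]]' -1; python3 w.py w8
```

```text
time_s: 9.65
tcp_pos: [507.1, 49.2, 127.2]
tcp_rot: [-180.0, 0.0, 14.5]
wrist_force: [-1.0, 0.3, -0.6]
opening: 0.631
grasp_force: 6.0
time_s: 9.98
tcp_pos: [507.2, 49.2, 127.8]
tcp_rot: [180.0, -0.0, 14.5]
wrist_force: [-0.1, -0.3, 0.5]
opening: 0.648
grasp_force: 0.0
time_s: 10.57
tcp_pos: [467.1, 38.7, 208.7]
tcp_rot: [180.0, -0.1, 14.4]
wrist_force: [0.6, 0.1, -0.6]
opening: 0.985
grasp_force: 0.0
[467.4  38.8 208.3] [ 1.80e+02 -1.00e-01  1.44e+01] 10.6167 [531.  54. 370.]
```

View pics/w8.png

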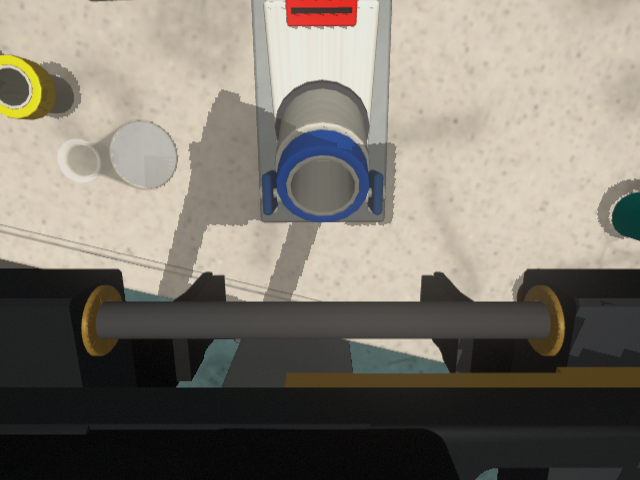

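The mid cup sits in the holder, collar on or near the rim (collar ellipse at about (323,175)). That was the tenth picture, so from here I go by masks and force. I check the seat depth numerically.

```bash
cat > seat.py <<'E'
from ring import *
e3=np.array([np.cos(np.radians(14.5)),np.sin(np.radians(14.5)),0]); n3=np.array([-e3[1],e3[0],0]); z3=np.array([0,0,1.])
H=np.array([491.2,43.8,40.])
def circ(s,r,q=0.,N=90,zbase=0):  # circle at holder z=s in bed angle q
    a=.5-q; bx=np.cos(a)*e3+np.sin(a)*z3; bz=-np.sin(a)*e3+np.cos(a)*z3
    M=H+62*bx+58*bz
    return [M+s*bz+r*(np.cos(t)*bx+np.sin(t)*n3) for t in np.linspace(0,2*np.pi,N)]
def hull(c,lo,hi,roi=None):
    m=cv2.inRange(cv2.cvtColor(c["frame"],cv2.COLOR_BGR2HSV),lo,hi)
    if roi: k=np.zeros_like(m);k[roi[1]:roi[3],roi[0]:roi[2]]=1;m*=k
    x,y=np.where(m.T>0) if False else np.where(m>0)[::-1]
    return x.min(),x.max(),y.min(),y.max(),len(x)
def pred(c,s0,s1,r):
    p=np.array([proj(c,x) for s in(s0,s1) for x in circ(s,r)]); return p[:,0].min(),p[:,0].max(),p[:,1].min(),p[:,1].max()
E
python3 - <<'E'
from seat import *
c=pickle.load(open("w8.pkl","rb"))
print("blue",hull(c,(105,100,50),(125,255,255),(274,100,372,222)))
for out in(0,3,6,10): print(out,np.round(pred(c,out,20+out,28),1))
f=c["frame"]; print("column u=323 rows 118-140",[f[v,323].tolist() for v in range(116,142,2)], "rows 205-222",[f[v,323].tolist() for v in range(206,224,2)])
p=np.array([proj(c,x) for x in circ(0,30)]);print("holder rim top v",p[:,1].min())
E
```

```text
blue (np.int64(276), np.int64(369), np.int64(130), np.int64(221), 3321)
0 [275.  370.7 122.6 219.6]
3 [274.5 371.2 125.1 222.6]
6 [274.1 371.7 127.5 225.7]
10 [273.4 372.3 130.9 230. ]
column u=323 rows 118-140 [[135, 148, 152], [135, 148, 152], [139, 153, 156], [168, 183, 188], [198, 218, 221], [152, 167, 172], [161, 177, 182], [138, 90, 67], [146, 80, 49], [146, 80, 48], [148, 82, 50], [146, 79, 48], [117, 67, 45]] rows 205-222 [[101, 111, 115], [101, 111, 114], [103, 112, 115], [112, 124, 127], [111, 122, 126], [129, 83, 63], [130, 75, 53], [122, 71, 51], [163, 169, 175]]
holder rim top v 119.36888907178327
```

```bash
python3 -m crank '[[[0.46,0.119,0],0],[[0.46,0.119,0],0],[[0,0,-0.5],0],[[0,0,-0.5],0],[[0,0,-0.35],0],[[0,0,0],0],[[0,0,0],0],[[0,0,0],0]]' 0 20; for k in 1 ; do python3 -m crank '[[[0,0,-0.1],0],[[0,0,0],0]]'|grep -E "tcp_pos|wrist"; python3 -m crank '[[[0,0,-0.06],0],[[0,0,0],0]]'|grep -E "tcp_pos|wrist";python3 -m crank '[[[0,0,-0.06],0],[[0,0,0],0]]'|grep -E "tcp_pos|wrist"; done
```

```text
time_s: 11.28
tcp_pos: [504.6, 48.4, 154.3]
tcp_rot: [180.0, -0.1, 14.5]
wrist_force: [0.4, 0.0, 0.9]
opening: 0.527
grasp_force: 0.0
tcp_pos: [504.4, 48.3, 150.1]
wrist_force: [0.6, -0.4, 0.8]
tcp_pos: [503.8, 48.3, 147.2]
wrist_force: [-0.1, 0.2, -0.3]
tcp_pos: [503.6, 48.3, 144.4]
wrist_force: [-0.1, -0.3, -0.2]
```

```bash
g(){ grep -E "tcp_pos|wrist"; }; python3 -m crank '[[[0,0,-0.04],0],[[0,0,0],0]]'|g; python3 -m crank '[[[0,0,-0.04],0],[[0,0,0],0]]'|g;python3 -m crank '[[[0,0,-0.03],0],[[0,0,0],0]]'|g
```

```text
tcp_pos: [503.6, 48.3, 142.8]
wrist_force: [0.2, -0.1, -0.9]
tcp_pos: [504.1, 48.3, 141.9]
wrist_force: [-1.5, 0.5, 2.8]
tcp_pos: [504.3, 48.3, 141.6]
wrist_force: [-3.3, -0.3, 8.0]
```

```bash
python3 -m crank '[[[0,0,0.3],0],[[0,0,0.7],0],[[0,0,0.7],0],[[-0.46,-0.119,0],0],[[-0.46,-0.119,0],0],[[0,0,0],0],[[0,0,0],0]]' -1; python3 w.py w9; python3 - <<'E'
from seat import *
c=pickle.load(open("w9.pkl","rb"))
print("blue",hull(c,(105,100,50),(125,255,255),(274,100,372,226)))
for out in(0,3,6): print(out,np.round(pred(c,out,20+out,28),1))
f=c["frame"]; print([(v,f[v,323].tolist()) for v in range(114,136)],[(v,f[v,323].tolist()) for v in range(206,226,2)])
for r in(30,25):
  p=np.array([proj(c,x) for x in circ(0,r)]);print("holder rim v",p[:,1].min())
m=cv2.inRange(cv2.cvtColor(f,cv2.COLOR_BGR2HSV),(105,100,50),(125,255,255));m[:, :274]=0;m[:,372:]=0;m[:100]=0;m[226:]=0
cs,h=cv2.findContours(m,cv2.RETR_CCOMP,cv2.CHAIN_APPROX_NONE)
for k,hh in zip(cs,h[0]):
  if len(k)>60: print(hh[3],cv2.fitEllipse(k))
for s,r in((20,19),(20,28)):
  q=np.array([proj(c,x) for x in circ(s,r)],np.float32); print("pred",s,r,cv2.fitEllipse(q))
E
```

```text
time_s: 12.87
tcp_pos: [466.8, 38.7, 208.8]
tcp_rot: [180.0, -0.1, 14.4]
wrist_force: [0.6, -0.5, 0.2]
opening: 0.942
grasp_force: 0.0
[467.3  38.8 208.7] [ 1.80e+02 -1.00e-01  1.44e+01] 12.9167 [531.  54. 370.]
blue (np.int64(276), np.int64(369), np.int64(130), np.int64(221), 3321)
0 [275.2 370.9 122.1 219.1]
3 [274.7 371.4 124.5 222.1]
6 [274.2 371.9 127.  225.2]
[(114, [138, 150, 154]), (115, [136, 149, 153]), (116, [136, 149, 153]), (117, [136, 149, 153]), (118, [137, 150, 154]), (119, [139, 152, 157]), (120, [140, 153, 158]), (121, [151, 166, 170]), (122, [187, 204, 209]), (123, [201, 219, 223]), (124, [195, 214, 219]), (125, [189, 207, 213]), (126, [178, 196, 201]), (127, [166, 184, 188]), (128, [150, 165, 168]), (129, [148, 117, 109]), (130, [149, 82, 51]), (131, [147, 82, 50]), (132, [147, 80, 50]), (133, [148, 81, 49]), (134, [147, 82, 49]), (135, [149, 80, 49])] [(206, [103, 111, 115]), (208, [102, 112, 114]), (210, [103, 112, 115]), (212, [116, 127, 130]), (214, [109, 118, 123]), (216, [135, 76, 52]), (218, [129, 75, 53]), (220, [120, 72, 53]), (222, [175, 183, 190]), (224, [189, 207, 219])]
holder rim v 118.83389473978585
holder rim v 126.9293238816553
-1 ((322.50299072265625, 175.7137908935547), (91.8727035522461, 93.01187896728516), 94.20504760742188)
0 ((322.6081237792969, 184.63902282714844), (61.98152160644531, 74.4588623046875), 89.12322998046875)
pred 20 19 ((323.0256042480469, 180.95851135253906), (53.95125961303711, 64.84931182861328), 89.76610565185547)
pred 20 28 ((323.0245666503906, 179.17803955078125), (79.80069732666016, 95.74368286132812), 89.76441192626953)
```

The seat is confirmed. The contact height of 141.7 mm matches the home prediction, the collar did not move under 8 N, and the rim ellipse aspect of 0.83 equals the 0.5 rad tilt. Next is the small cup.

```bash
python3 -m crank '[[[0.105,0.625,0],1],[[0.105,0.625,0],1],[[0.105,0.625,0],1],[[0.105,0.625,0],1],[[0.105,0.625,0],1],[[0.105,0.625,0],1],[[0.105,0.625,0],1],[[0.105,0.625,0],1],[[0.105,0.625,0],1],[[0.105,0.625,0],1]]' -1 8; python3 -m crank '[[[0,0,0],0],[[0,0,0],0],[[0,0,0],0]]'; python3 w.py w10; python3 - <<'E'
from seat import *
c=pickle.load(open("w10.pkl","rb"))
for z in(47,56): print(ring(c,(20,110,90),(33,255,255),z))
print("green",ring(c,(62,80,40),(88,255,255),54))
c=pickle.load(open("w9.pkl","rb")); r=onz(c,322.6,184.6,138.2); d=r-H; print("mid rim",r,d@e3,d@n3)
E
```

```text
time_s: 13.75
tcp_pos: [509.5, 290.5, 207.8]
tcp_rot: [-180.0, 0.0, 74.8]
wrist_force: [0.3, -0.2, -0.4]
opening: 1.001
grasp_force: 0.0
time_s: 14.0
tcp_pos: [509.0, 288.6, 207.7]
tcp_rot: [-180.0, 0.1, 74.4]
wrist_force: [0.4, -0.5, -0.5]
opening: 1.001
grasp_force: 0.0
[509.  288.2 207.9] [-180.     0.    74.4] 14.05 [527. 352. 369.]
(((323.342529296875, 216.8811492919922), (55.39796447753906, 56.32297134399414), 3.2141568660736084), array([510.4, 291.3,  47. ]), (510.3, 291.0, 23.9))
(((323.342529296875, 216.8811492919922), (55.39796447753906, 56.32297134399414), 3.2141568660736084), array([510.8, 293. ,  56. ]), (510.8, 292.7, 23.2))
green (((316.40362548828125, 139.6314697265625), (41.06237030029297, 41.71049499511719), 2.080721855163574), array([522. , 352.8,  54. ]), (521.9, 352.6, 16.0))
mid rim [506.40514658  47.99324947 138.2       ] 15.770732596916972 0.2526199149665962
```

```bash
python3 -m crank '[[[0.045,0.11,-0.7],0],[[0,0,-0.8],0],[[0,0,-0.8],0],[[0,0,-0.7],0],[[0,0,-0.6],0],[[0,0,-0.4],0],[[0,0,-0.12],0],[[0,0,0],0]]' -1 8; python3 -m crank '[[[0,0,0],0],[[0,0,0],0],[[0,0,0],0],[[0,0,0],0],[[0,0,0],0],[[0,0,0],0],[[0,0,0],0]]' 1 8;  python3 -m crank '[[[0,0,0.3],0],[[0,0,0.7],0],[[0,0,0.9],0],[[0,0,0.9],0],[[0,0,0.9],0],[[0,0,0.67],0],[[0,0,0],0],[[0,0,0],0]]'
```

```text
time_s: 14.72
tcp_pos: [509.7, 291.7, 42.0]
tcp_rot: [-179.9, 0.1, 74.3]
wrist_force: [-0.2, -0.1, 0.7]
opening: 1.006
grasp_force: 0.0
time_s: 15.3
tcp_pos: [510.9, 293.3, 43.8]
tcp_rot: [180.0, -0.0, 74.5]
wrist_force: [-0.2, 0.3, -0.2]
opening: 0.557
grasp_force: 0.0
time_s: 15.97
tcp_pos: [512.0, 293.8, 221.5]
tcp_rot: [179.8, -0.2, 74.5]
wrist_force: [-0.2, 0.0, -0.9]
opening: 0.529
grasp_force: 8.0
```

The fingers were still closing as the lift began, so the cup may sit a little lower in the pads. I measure that in the wrist view.

```bash
python3 -m crank '[[[0,0,0],0],[[0,0,0],0]]'; python3 w.py w11; python3 - <<'E'
from seat import *
def chk(nm,lo,hi,r,tcp,hs,hc):
    c=pickle.load(open(nm+".pkl","rb")); m=cv2.inRange(cv2.cvtColor(c["frame"],cv2.COLOR_BGR2HSV),lo,hi);m[300:]=0;m[:,:230]=0;m[:,415:]=0
    y,x=np.where(m>0); print(nm,"top v",y.min(),"u",x.min(),x.max())
    for h in hs:
        P=[np.array(tcp)+[r*np.cos(t),r*np.sin(t),h+k] for k in(0,-hc) for t in np.linspace(0,6.28,90)]
        q=np.array([proj(c,p) for p in P]); print(h,q[:,1].min().round(1),q[:,0].min().round(1),q[:,0].max().round(1))
chk("w2",(100,90,50),(125,255,255),28,[447.3,-267,210.5],(12,15,18),20)
s=sense()["tcp_pos"]
chk("w11",(20,110,90),(33,255,255),23,s,(3,6,9,12,13),18)
E
```

```text
time_s: 16.13
tcp_pos: [509.6, 292.7, 216.4]
tcp_rot: [-179.8, 0.1, 74.5]
wrist_force: [0.5, 0.6, -2.0]
opening: 0.528
grasp_force: 8.0
[509.6 292.7 216.1] [-1.798e+02  1.000e-01  7.450e+01] 16.1833 [528. 357. 377.]
w2 top v 234 u 256 390
12 226.1 249.4 383.2
15 227.6 248.2 384.4
18 229.1 246.9 385.6
w11 top v 245 u 269 376
3 235.1 269.1 375.7
6 236.7 268.2 376.6
9 238.3 267.2 377.6
12 240.0 266.2 378.5
13 240.6 265.8 378.9
```

The cup hangs about 5 mm lower in the pads (tips at cup z ≈ 48), which is still a firm hold. I carry it to the tail side and pivot it against the rim.

```bash
python3 -m crank '[[[0.105,-0.58,0],-1],[[0.105,-0.58,0],-1],[[0.105,-0.58,0],-1],[[0.105,-0.58,0],-1],[[0.105,-0.58,0],-1],[[0.105,-0.58,0],-1],[[0.105,-0.58,0],-1],[[0.105,-0.58,0],-1],[[0.105,-0.58,0],-1],[[0.105,-0.58,0],-1]]' 1 8; python3 -m crank '[[[0,0,0],0],[[0,0,0],0],[[0,0,0],0],[[0,0,-0.4],0],[[0,0,-0.3],0],[[0,0,-0.1],0],[[0,0,0],0],[[0,0,0],0]]'; python3 w.py w12
```

```text
time_s: 17.02
tcp_pos: [551.9, 60.1, 216.5]
tcp_rot: [-179.9, 0.2, 14.2]
wrist_force: [0.4, -0.1, -0.8]
opening: 0.526
grasp_force: 8.0
time_s: 17.68
tcp_pos: [552.4, 61.8, 185.9]
tcp_rot: [-180.0, 0.1, 14.5]
wrist_force: [0.1, 0.4, -0.9]
opening: 0.531
grasp_force: 8.0
[552.9  61.6 186.6] [180.   -0.   14.5] 17.7333 [617.  78. 347.]
```

```bash
python3 -m crank '[[[-0.1,-0.035,-0.03],0],[[-0.1,-0.035,0],0],[[-0.1,-0.035,0],0],[[0,0,0],0]]'; python3 -m crank '[[[-0.105,-0.027,0],0],[[-0.105,-0.027,0],0],[[-0.105,-0.027,0],0],[[0,0,0],0],[[0,0,0],0]]'; python3 w.py w13; python3 - <<'E'
from seat import *
for n in("w12","w13"):
    c=pickle.load(open(n+".pkl","rb")); m=cv2.inRange(cv2.cvtColor(c["frame"],cv2.COLOR_BGR2HSV),(20,110,90),(33,255,255));m[300:]=0;m[:,:230]=0;m[:,415:]=0
    y,x=np.where(m>0); print("top v",y.min(),x.min(),x.max(), "col", [int(v) for v in y[x==323][[0,-1]]], len(x))
    print("blue",hull(c,(105,100,50),(125,255,255),(250,120,400,300)))
E
```

```text
time_s: 18.07
tcp_pos: [540.7, 56.7, 185.9]
tcp_rot: [180.0, -0.1, 14.4]
wrist_force: [1.1, 0.7, 0.8]
opening: 0.526
grasp_force: 8.0
time_s: 18.48
tcp_pos: [527.8, 53.7, 185.0]
tcp_rot: [-180.0, 0.0, 14.4]
wrist_force: [0.1, 0.1, 0.0]
opening: 0.528
grasp_force: 8.0
[528.   53.7 185. ] [-180.     0.    14.4] 18.5333 [593.  69. 346.]
top v 245 269 376 col [245, 271] 3010Traceback (most recent call last):
  File "<stdin>", line 5, in <module>
  File "seat.py", line 12, in hull
    return x.min(),x.max(),y.min(),y.max(),len(x)
           ~~~~~^^
    return umr_minimum(a, axis, None, out, keepdims, initial, where)
ValueError: zero-size array to reduction operation minimum which has no identity
```

```bash
python3 - <<'E'
from seat import *
for n in("w12","w13"):
    c=pickle.load(open(n+".pkl","rb")); m=cv2.inRange(cv2.cvtColor(c["frame"],cv2.COLOR_BGR2HSV),(20,110,90),(33,255,255));m[300:]=0;m[:,:230]=0;m[:,415:]=0
    y,x=np.where(m>0); print("top v",y.min(),x.min(),x.max(), "col", [int(v) for v in y[x==323][[0,-1]]], len(x))
    b=cv2.inRange(cv2.cvtColor(c["frame"],cv2.COLOR_BGR2HSV),(105,100,40),(125,255,255)); yy,xx=np.where(b>0); print("blue",len(xx),(xx.min(),xx.max(),yy.min(),yy.max()) if len(xx) else 0)
    f=c["frame"]; print([(v,f[v,323].tolist()) for v in range(140,300,8)])
    g=cv2.cvtColor(f,cv2.COLOR_BGR2GRAY); print("row 235",[int(k) for k in g[235,260:390:5]]); print("row 220",[int(k) for k in g[220,260:390:5]])
# predicted tilted collar outline: tilt phi about grip (TCP+4), rim at +4 , collar -14
c=pickle.load(open("w13.pkl","rb"));T=np.array([528,53.7,185.])
for ph in(0,15,25,29,33,37):
    p=np.radians(ph); ax=-np.sin(p)*e3+np.cos(p)*z3; bx=np.cos(p)*e3+np.sin(p)*z3; G=T+[0,0,4]
    o=lambda s,r:np.array([proj(c,G+s*ax+r*(np.cos(t)*bx+np.sin(t)*n3)) for t in np.linspace(0,6.28,60)])
    print(ph,"collar top v",o(-14,23)[:,1].min().round(),o(4,23)[:,1].min().round(),"foot v",o(-52,16)[:,1].min().round())
E
```

```text
top v 245 269 376 col [245, 271] 3010
blue 555 (np.int64(279), np.int64(370), np.int64(338), np.int64(364))
[(140, [42, 47, 63]), (148, [37, 43, 163]), (156, [39, 44, 145]), (164, [41, 45, 59]), (172, [39, 45, 162]), (180, [147, 158, 163]), (188, [146, 157, 162]), (196, [146, 157, 161]), (204, [145, 157, 161]), (212, [147, 157, 162]), (220, [61, 65, 69]), (228, [113, 124, 128]), (236, [114, 126, 130]), (244, [66, 90, 99]), (252, [35, 97, 117]), (260, [43, 170, 205]), (268, [33, 156, 190]), (276, [134, 148, 154]), (284, [130, 143, 149]), (292, [80, 90, 94])]
row 235 [150, 121, 185, 148, 163, 69, 69, 111, 117, 120, 124, 125, 125, 126, 126, 127, 123, 120, 120, 93, 69, 70, 155, 186, 186, 185]
row 220 [117, 118, 121, 156, 165, 162, 163, 164, 116, 64, 64, 64, 64, 67, 65, 65, 64, 73, 160, 159, 162, 161, 161, 120, 121, 119]
top v 245 269 375 col [245, 286] 4214
blue 356 (np.int64(260), np.int64(383), np.int64(256), np.int64(284))
[(140, [151, 163, 169]), (148, [151, 163, 168]), (156, [151, 162, 167]), (164, [152, 163, 168]), (172, [151, 162, 167]), (180, [61, 63, 67]), (188, [112, 124, 128]), (196, [114, 124, 128]), (204, [111, 124, 127]), (212, [107, 118, 122]), (220, [107, 119, 122]), (228, [107, 118, 121]), (236, [106, 118, 122]), (244, [94, 116, 122]), (252, [33, 126, 153]), (260, [33, 129, 156]), (268, [30, 129, 156]), (276, [31, 151, 184]), (284, [31, 136, 166]), (292, [108, 119, 124])]
row 235 [117, 118, 184, 140, 103, 108, 103, 97, 104, 112, 115, 118, 118, 119, 119, 117, 114, 109, 100, 113, 108, 95, 183, 183, 185, 167]
row 220 [117, 115, 115, 68, 94, 108, 114, 96, 103, 110, 115, 117, 117, 119, 119, 116, 114, 107, 114, 111, 103, 69, 113, 116, 119, 114]
0 collar top v 239.0 250.0 foot v 234.0
15 collar top v 236.0 258.0 foot v 213.0
25 collar top v 236.0 266.0 foot v 200.0
29 collar top v 237.0 269.0 foot v 195.0
33 collar top v 238.0 273.0 foot v 191.0
37 collar top v 240.0 277.0 foot v 187.0
```

The cup is tilted by about 25–30°. I lift, hover over the mid cup's mouth and slide in along the axis.

```bash
g(){ grep -E "time|tcp_pos|wrist"; }; python3 -m crank '[[[0,0,0.4],0],[[0,0,0.6],0],[[-0.434,-0.108,0],0],[[-0.434,-0.108,0],0],[[-0.434,-0.108,0],0],[[0,0,0],0],[[0,0,-0.4],0],[[0,0,-0.3],0],[[0,0,-0.125],0],[[0,0,0],0]]' 1 14|g; python3 -m crank '[[[0.046,0.012,-0.088],0],[[0.046,0.012,-0.088],0],[[0.046,0.012,-0.088],0],[[0,0,0],0],[[0,0,0],0]]'|g; python3 w.py w14; python3 -m crank '[[[0.046,0.012,-0.088],0],[[0,0,0],0],[[0,0,0],0]]'|g;python3 -m crank '[[[0.046,0.012,-0.088],0],[[0,0,0],0],[[0,0,0],0]]'|g
```

```text
time_s: 19.37
tcp_pos: [474.8, 41.0, 189.8]
wrist_force: [-0.0, -0.1, -0.7]
time_s: 19.78
tcp_pos: [481.7, 42.3, 181.4]
wrist_force: [-0.3, -0.1, -0.5]
[481.7  42.2 181.6] [-180.     0.    14.5] 19.8333 [546.  58. 343.]
time_s: 20.08
tcp_pos: [483.4, 42.7, 177.9]
wrist_force: [0.8, -0.3, -1.2]
time_s: 20.33
tcp_pos: [485.2, 43.2, 174.2]
wrist_force: [-0.7, -0.0, -0.3]
```

```bash
g(){ grep -E "time|tcp_pos|wrist"; }; python3 -m crank '[[[0.046,0.012,-0.088],0],[[0,0,0],0],[[0,0,0],0]]'|g;python3 -m crank '[[[0.046,0.012,-0.088],0],[[0,0,0],0],[[0,0,0],0]]'|g; python3 w.py w15; python3 - <<'E'
from seat import *
for n in("w14","w15"):
    f=pickle.load(open(n+".pkl","rb"))["frame"]; print(n)
    for u in(305,323,341): print(u,[int(x) for x in cv2.cvtColor(f,cv2.COLOR_BGR2GRAY)[100:260:4,u]])
    b=cv2.inRange(cv2.cvtColor(f,cv2.COLOR_BGR2HSV),(105,100,40),(125,255,255)); yy,xx=np.where(b>0); print("blue",len(xx),(xx.min(),xx.max(),yy.min(),yy.max()))
E
```

```text
time_s: 20.58
tcp_pos: [487.0, 43.7, 170.7]
wrist_force: [-0.9, 0.6, -1.0]
time_s: 20.83
tcp_pos: [488.9, 44.2, 167.2]
wrist_force: [0.2, 0.8, -0.7]
[488.9  44.2 167.3] [-180.     0.    14.5] 20.8833 [554.  60. 328.]
w14
305 [242, 95, 104, 147, 156, 157, 159, 154, 139, 126, 125, 126, 125, 141, 138, 93, 68, 69, 68, 68, 71, 73, 70, 138, 115, 113, 114, 114, 115, 109, 109, 110, 112, 112, 111, 111, 112, 120, 121, 123]
323 [94, 107, 116, 164, 164, 168, 163, 163, 163, 160, 129, 128, 131, 147, 126, 71, 71, 71, 70, 69, 78, 71, 106, 121, 120, 120, 120, 120, 117, 118, 118, 119, 117, 119, 118, 118, 115, 124, 125, 126]
341 [238, 90, 106, 115, 162, 163, 162, 164, 160, 161, 156, 125, 127, 133, 142, 125, 71, 69, 69, 70, 69, 76, 72, 103, 125, 109, 108, 108, 108, 111, 112, 112, 113, 113, 112, 113, 115, 118, 123, 123]
blue 4441 (np.int64(258), np.int64(386), np.int64(158), np.int64(248))
w15
305 [241, 241, 241, 178, 101, 103, 156, 140, 129, 128, 126, 125, 127, 124, 123, 126, 124, 138, 139, 100, 67, 67, 67, 69, 67, 74, 73, 68, 134, 108, 109, 108, 109, 110, 111, 111, 111, 118, 120, 122]
323 [242, 242, 242, 91, 106, 134, 164, 164, 166, 162, 130, 129, 128, 126, 129, 127, 131, 147, 128, 70, 69, 69, 69, 67, 69, 74, 69, 124, 118, 115, 117, 117, 117, 116, 117, 117, 113, 122, 123, 124]
341 [242, 241, 240, 239, 94, 104, 144, 161, 163, 160, 164, 139, 128, 125, 125, 126, 124, 132, 143, 124, 69, 68, 66, 68, 67, 70, 74, 69, 129, 117, 111, 111, 111, 112, 112, 111, 113, 117, 121, 122]
blue 4910 (np.int64(255), np.int64(389), np.int64(175), np.int64(261))
```

No contact force and the blue rim's visible band stays constant, so the foot is going behind the rim, into the cup. I continue.

```bash
g(){ grep -E "time|tcp_pos|wrist"; }; python3 -m crank '[[[0.046,0.012,-0.088],0],[[0.046,0.012,-0.088],0],[[0,0,0],0],[[0,0,0],0]]' 1 7|g;python3 -m crank '[[[0.046,0.012,-0.088],0],[[0,0,0],0],[[0,0,0],0]]'|g;python3 -m crank '[[[0.046,0.012,-0.088],0],[[0,0,0],0],[[0,0,0],0]]'|g
```

```text
time_s: 21.22
tcp_pos: [492.4, 45.1, 159.9]
wrist_force: [-0.7, -0.1, -0.5]
time_s: 21.47
tcp_pos: [494.4, 45.6, 156.7]
wrist_force: [0.2, -0.9, -0.9]
time_s: 21.72
tcp_pos: [496.2, 46.1, 153.1]
wrist_force: [-0.3, 0.3, -0.6]
```

```bash
g(){ grep -E "time|tcp_pos|wrist|open"; }; python3 -m crank '[[[0.046,0.012,-0.088],0],[[0,0,0],0],[[0,0,0],0]]'|g; python3 -m crank '[[[0,0,0],0],[[0,0,0],0],[[0,0,0],0],[[0,0,0],0]]' -0.2 6|g;  python3 -m crank '[[[0,0,0.3],0],[[0,0,0.7],0],[[0,0,0.7],0],[[-0.5,-0.13,0],0],[[-0.3,-0.08,0],0],[[0,0,0],0],[[0,0,0],0],[[0,0,0],0]]' -1|g; python3 w.py w16; python3 - <<'E'
from seat import *
c=pickle.load(open("w16.pkl","rb"))
f=c["frame"]
for nm,lo,hi in(("yel",(20,110,90),(33,255,255)),("blue",(105,100,40),(125,255,255))):
    m=cv2.inRange(cv2.cvtColor(f,cv2.COLOR_BGR2HSV),lo,hi);m[:,:265]=0;m[:,380:]=0
    y,x=np.where(m>0);print(nm,len(x),x.min(),x.max(),y.min(),y.max())
    cs,h=cv2.findContours(m,cv2.RETR_CCOMP,cv2.CHAIN_APPROX_NONE)
    for k,hh in zip(cs,h[0]):
        if len(k)>50: print(hh[3],[np.round(v,1) for v in cv2.fitEllipse(k)])
for o in(0,4,8,12): print(o,"yel pred",np.round(pred(c,20+o,38+o,23),1))
print("blue pred",np.round(pred(c,0,20,28),1))
g=cv2.cvtColor(f,cv2.COLOR_BGR2GRAY)
print([(v,f[v,323].tolist()) for v in range(100,260,4)])
E
```

```text
time_s: 21.97
tcp_pos: [498.1, 46.6, 149.6]
wrist_force: [-0.4, -0.4, -1.1]
opening: 0.528
time_s: 22.3
tcp_pos: [498.3, 46.5, 150.0]
wrist_force: [-0.0, -0.3, 0.1]
opening: 0.595
time_s: 22.97
tcp_pos: [466.7, 38.2, 218.4]
wrist_force: [0.1, 0.5, -0.6]
opening: 0.992
[466.7  38.2 218.1] [180.   -0.   14.5] 23.0167 [531.  54. 380.]
yel 2964 284 360 158 233
-1 [array([321.8, 196.1]), array([76.3, 77.1]), np.float64(98.0)]
0 [array([322. , 204.9]), array([43.3, 54.1]), np.float64(90.7)]
blue 2919 265 379 130 211
-1 [array([375.9, 188.3]), array([ 6.5, 45. ]), np.float64(1.2)]
-1 [array([268.3, 192.6]), array([ 7.2, 48.3]), np.float64(178.5)]
-1 [array([320.7, 179.7]), array([83.5, 96.1]), np.float64(178.2)]
0 yel pred [282.3 362.2 146.8 228.2]
4 yel pred [281.8 362.8 150.4 232.6]
8 yel pred [281.2 363.3 154.1 237. ]
12 yel pred [280.7 363.9 158.  241.6]
blue pred [276.2 368.3 122.4 215.9]
[(100, [136, 149, 153]), (104, [133, 146, 150]), (108, [134, 147, 151]), (112, [133, 147, 151]), (116, [135, 148, 152]), (120, [137, 150, 154]), (124, [195, 216, 220]), (128, [156, 171, 176]), (132, [146, 80, 51]), (136, [147, 80, 49]), (140, [116, 67, 47]), (144, [120, 67, 44]), (148, [128, 71, 46]), (152, [116, 65, 44]), (156, [109, 119, 123]), (160, [36, 117, 142]), (164, [37, 119, 144]), (168, [35, 120, 145]), (172, [34, 122, 148]), (176, [36, 135, 164]), (180, [34, 125, 152]), (184, [90, 117, 127]), (188, [101, 111, 115]), (192, [102, 112, 116]), (196, [101, 112, 117]), (200, [102, 112, 117]), (204, [102, 112, 116]), (208, [103, 114, 117]), (212, [102, 113, 116]), (216, [103, 114, 118]), (220, [103, 114, 118]), (224, [116, 128, 134]), (228, [42, 136, 164]), (232, [44, 127, 153]), (236, [181, 199, 211]), (240, [180, 200, 209]), (244, [189, 208, 219]), (248, [188, 207, 218]), (252, [185, 203, 215]), (256, [188, 207, 218])]
```

```bash
g(){ grep -E "tcp_pos|wrist|open"; }; python3 -m crank '[[[0.35,0.09,0],0],[[0.35,0.09,0],0],[[0,0,-0.5],0],[[0,0,-0.5],0],[[0,0,-0.35],0],[[0,0,0],0],[[0,0,0],0],[[0,0,0],0],[[0,0,0],0]]' 0.26 20|g; python3 -m crank '[[[0,0,-0.08],0],[[0,0,0],0]]'|g;  python3 -m crank '[[[0,0,-0.05],0],[[0,0,0],0]]'|g; python3 -m crank '[[[0,0,-0.04],0],[[0,0,0],0]]'|g
```

```text
tcp_pos: [495.2, 45.3, 165.2]
wrist_force: [0.1, -0.1, -0.2]
opening: 0.417
tcp_pos: [494.5, 45.3, 161.1]
wrist_force: [-0.2, -0.9, -0.5]
opening: 0.378
tcp_pos: [494.1, 45.3, 158.6]
wrist_force: [-0.0, 0.3, 0.4]
opening: 0.37
tcp_pos: [494.3, 45.3, 157.1]
wrist_force: [-0.2, 0.0, 0.6]
opening: 0.371
```

```bash
g(){ grep -E "tcp_pos|wrist"; }; python3 -m crank '[[[0,0,-0.04],0],[[0,0,0],0]]'|g;  python3 -m crank '[[[0,0,-0.03],0],[[0,0,0],0]]'|g; python3 -m crank '[[[0,0,-0.02],0],[[0,0,0],0]]'|g
```

```text
tcp_pos: [494.7, 45.4, 156.6]
wrist_force: [-3.0, 0.8, 6.6]
tcp_pos: [494.9, 45.4, 156.3]
wrist_force: [-4.2, 0.4, 11.9]
tcp_pos: [495.2, 45.4, 156.1]
wrist_force: [-6.3, 0.7, 15.3]
```

Contact at 156.6 mm matches the small cup fully home. I back off, shut the fingers and go over the tail pad.

```bash
g(){ grep -E "time|tcp_pos|wrist|open"; }; python3 -m crank '[[[0,0,0.3],0],[[0,0,0.7],0],[[0,0,0.7],0],[[0.75,0.194,0],0],[[0.75,0.194,0],0],[[0.75,0.194,0],0],[[0.75,0.194,0],0],[[0,0,-0.5],0],[[0,0,-0.7],0],[[0,0,-0.5],0]]' 1 20|g; python3 -m crank '[[[0,0,0],0],[[0,0,0],0],[[0,0,0],0],[[0,0,0],0]]'|g; python3 - <<'E'
from seat import *
c=read_camera("top");m=cv2.inRange(cv2.cvtColor(c["frame"],cv2.COLOR_BGR2HSV),(0,150,120),(8,255,255))[180:215,255:300];print("red px still seen",int((m>0).sum()))
d=sense()["tcp_pos"]-H;print(d@e3,d@n3)
for a in(.5,.4,.3,.2,.1,0,-.025): X,Z=155*np.cos(a)-9*np.sin(a),155*np.sin(a)+9*np.cos(a);print(a,(H+X*e3+Z*z3).round(1))
E
```

```text
time_s: 25.6
tcp_pos: [614.1, 76.5, 151.5]
wrist_force: [-1.1, 0.0, -1.3]
opening: 0.004
time_s: 25.93
tcp_pos: [615.6, 76.4, 155.9]
wrist_force: [-0.1, 0.2, 0.2]
opening: 0.009
red px still seen 2
128.54329742476844 0.37089083904451997
0.5 [618.7  76.8 122.2]
0.4 [626.   78.7 108.6]
0.3 [632.   80.2  94.4]
0.2 [636.5  81.4  79.6]
0.1 [639.6  82.2  64.4]
0 [641.3  82.6  49. ]
-0.025 [641.4  82.7  45.1]
```

```bash
g(){ grep -E "time|tcp_pos|wrist"; }; python3 -m crank '[[[0.05,0.01,-0.3],0],[[0,0,-0.3],0],[[0,0,0],0]]'|g; python3 -m crank '[[[0.087,0.022,-0.23],0],[[0.087,0.022,-0.23],0],[[0,0,0],0]]'|g;python3 -m crank '[[[0.075,0.019,-0.19],0],[[0.075,0.019,-0.19],0],[[0,0,0],0]]'|g
```

```text
time_s: 26.23
tcp_pos: [614.3, 76.7, 126.2]
wrist_force: [-0.6, 0.5, -0.9]
time_s: 26.48
tcp_pos: [623.4, 78.8, 109.5]
wrist_force: [-2.2, 0.6, 6.5]
time_s: 26.73
tcp_pos: [629.5, 80.2, 95.1]
wrist_force: [-1.9, -0.2, 5.9]
```

Force and height follow the bed as expected, so I continue down the arc.

```bash
g(){ grep -E "time|tcp_pos|wrist"; }; python3 -m crank '[[[0.056,0.015,-0.2],0],[[0.056,0.015,-0.2],0],[[0,0,0],0]]'|g; python3 -m crank '[[[0.04,0.01,-0.2],0],[[0.04,0.01,-0.2],0],[[0,0,0],0]]'|g;python3 -m crank '[[[0.02,0.005,-0.18],0],[[0.02,0.005,-0.18],0],[[0,0,0],0],[[0,0,0],0]]'|g
```

```text
time_s: 26.98
tcp_pos: [634.3, 81.3, 79.7]
wrist_force: [-0.7, -0.1, 7.5]
time_s: 27.23
tcp_pos: [637.6, 82.1, 64.0]
wrist_force: [-1.8, 0.6, 7.3]
time_s: 27.57
tcp_pos: [639.1, 82.4, 49.9]
wrist_force: [1.6, 0.2, 1.2]
```

```bash
g(){ grep -E "time|tcp_pos|wrist"; }; python3 -m crank '[[[0,0,-0.07],0],[[0,0,0],0],[[0,0,0],0]]'|g; python3 -m crank '[[[0,0,-0.06],0],[[0,0,0],0],[[0,0,0],0]]'|g
```

```text
time_s: 27.82
tcp_pos: [639.2, 82.4, 48.1]
wrist_force: [-2.2, 0.6, 8.2]
time_s: 28.07
tcp_pos: [639.3, 82.5, 45.9]
wrist_force: [-3.2, 0.4, 9.5]
```

```bash
g(){ grep -E "time|tcp_pos|wrist"; }; python3 -m crank '[[[0,0,-0.05],0],[[0,0,0],0],[[0,0,0],0]]'|g; python3 -m crank '[[[0,0,-0.05],0],[[0,0,0],0],[[0,0,0],0]]'|g; python3 -m crank '[[[0,0,-0.04],0],[[0,0,0],0],[[0,0,0],0]]'|g
```

```text
time_s: 28.32
tcp_pos: [639.4, 82.5, 44.5]
wrist_force: [-3.1, -0.4, 10.8]
time_s: 28.57
tcp_pos: [639.4, 82.5, 44.1]
wrist_force: [-9.3, 0.4, 21.9]
time_s: 28.82
tcp_pos: [639.5, 82.5, 43.9]
wrist_force: [-13.0, -0.1, 29.4]
```

The bottom stop is reached (force up to 29 N, z = 44). I lift slowly and move clear, then check everything by masks.

```bash
g(){ grep -E "time|tcp_pos|wrist"; }; python3 -m crank '[[[0,0,0.08],0],[[0,0,0.1],0],[[0,0,0.15],0],[[0,0,0.5],0],[[0,0,0.8],0],[[0,0,1],0],[[0,0,1],0],[[0,0,1],0],[[0,0,0.5],0]]'|g; python3 -m crank '[[[-0.8,-0.2,0],0],[[-0.97,-0.2,0],0],[[-0.97,-0.2,0],0],[[-0.97,-0.2,0],0],[[-0.97,-0.2,0],0],[[0,0,0],0],[[0,0,0],0],[[0,0,0],0]]'|g; python3 w.py w17; python3 - <<'E'
from seat import *
c=pickle.load(open("w17.pkl","rb"));f=c["frame"];hsv=cv2.cvtColor(f,cv2.COLOR_BGR2HSV)
def bb(c,lo,hi):
    m=cv2.inRange(cv2.cvtColor(c["frame"],cv2.COLOR_BGR2HSV),lo,hi);k,_,st,ce=cv2.connectedComponentsWithStats(m)
    return [(st[i].tolist(),ce[i].round(1).tolist()) for i in range(1,k) if st[i][4]>60]
def padp(q):
    a=.5-q;bx=np.cos(a)*e3+np.sin(a)*z3;bz=-np.sin(a)*e3+np.cos(a)*z3
    return H+155*bx+9*bz
print("red wrist",bb(c,(0,150,80),(8,255,255)),"pred level",proj(c,padp(.5)),"tipped",proj(c,padp(0)))
print("yel",bb(c,(20,110,90),(33,255,255)));print("blue",bb(c,(105,100,40),(125,255,255)))
P=lambda s0,s1,r:np.round((lambda p:(p[:,0].min(),p[:,0].max(),p[:,1].min(),p[:,1].max()))(np.array([proj(c,x) for s in(s0,s1) for x in circ(s,r,.5)])),1)
for o in(0,4,8): print(o,"yel pred",P(20+o,38+o,23),"blue",P(o,20+o,28))
t=read_camera("top");print("red top",bb(t,(0,150,120),(8,255,255)),proj(t,padp(.5)),proj(t,padp(0)))
for nm,lo,hi in(("teal",(82,100,60),(95,255,255)),("purple",(135,80,60),(155,255,255)),("green",(65,80,40),(82,255,255)),("brown",(3,120,30),(14,255,120))): print(nm,[x[1] for x in bb(t,lo,hi)])
c0=pickle.load(open("c0.pkl","rb"))["top"]["frame"]; d=cv2.absdiff(c0,t["frame"])[235:285,205:245]; print("flask diff",d.mean())
E
```

```text
time_s: 29.57
tcp_pos: [640.3, 82.4, 250.1]
wrist_force: [1.1, 0.1, 1.2]
time_s: 30.23
tcp_pos: [451.7, 42.3, 244.5]
wrist_force: [-0.4, 0.0, 0.2]
[452.2  42.4 244.4] [ 1.80e+02 -1.00e-01  1.44e+01] 30.2833 [516.  58. 406.]
red wrist [([305, 0, 51, 15, 572], [330.3, 8.6])] pred level [331.59875919 -24.36611287] tipped [334.08513842 -29.4072894 ]
yel [([299, 59, 70, 73, 1993], [333.5, 94.9]), ([83, 374, 171, 13, 1221], [166.7, 380.0])]
blue [([293, 52, 79, 84, 1153], [325.3, 87.3]), ([276, 155, 8, 37, 250], [280.0, 172.6]), ([379, 157, 5, 33, 104], [381.0, 172.2])]
0 yel pred [298.4 369.9  45.8 123.1] blue [292.7 374.1  43.9 131.1]
4 yel pred [298.  370.6  44.3 122.8] blue [292.2 374.8  42.5 130.9]
8 yel pred [297.6 371.4  42.8 122.6] blue [291.8 375.6  41.  130.8]
red top [([268, 187, 18, 19, 213], [276.4, 196.0])] [276.95137637 195.2026609 ] [276.60172525 197.52910717]
teal [[411.3, 234.1], [445.3, 285.7]]
purple [[462.1, 252.8]]
green [[167.8, 243.8]]
brown [[240.1, 138.5], [257.7, 363.0], [388.6, 275.6]]
flask diff 56.83316666666666
```

Vials, bottle and decoys are unmoved. I check the bed angle against level and tipped predictions, and the flask using the side view.

```bash
python3 - <<'E'
from seat import *
c=pickle.load(open("w17.pkl","rb")); s=read_camera("side"); s0=pickle.load(open("c0.pkl","rb"))["side"]
def box(c,s0,s1,r,q):
    p=np.array([proj(c,x) for z in(s0,s1) for x in circ(z,r,q)]);return np.round([p[:,0].min(),p[:,0].max(),p[:,1].min(),p[:,1].max()]).tolist()
def bb(c,lo,hi):
    m=cv2.inRange(cv2.cvtColor(c["frame"],cv2.COLOR_BGR2HSV),lo,hi);k,_,st,ce=cv2.connectedComponentsWithStats(m)
    return [(st[i].tolist()) for i in range(1,k) if st[i][4]>25]
def edge(q):
    a=.5-q;bx=np.cos(a)*e3+np.sin(a)*z3;bz=-np.sin(a)*e3+np.cos(a)*z3
    return H+130*bx+9*bz,H+155*bx+9*bz
for q in(0,.35,.45,.5): print(q,"wrist yel",box(c,20,38,23,q),"blue",box(c,0,20,28,q),"pad near",proj(c,edge(q)[0]).round(),"| side yel",box(s,20,38,23,q),"blue",box(s,0,20,28,q),"pad",proj(s,edge(q)[1]).round())
print("side yel",bb(s,(20,110,60),(33,255,255)));print("side blue",bb(s,(105,90,40),(125,255,255)));print("side red",bb(s,(0,130,70),(8,255,255)))
d=cv2.absdiff(s["frame"],s0["frame"]).max(2); print("side diff flask",d[215:262,395:422].mean(),"small-cup old spot",d[240:270,436:456].mean())
cv2.imwrite("pics/s17.png",s["frame"])
E
```

```text
0 wrist yel [298.0, 371.0, 124.0, 200.0] blue [292.0, 376.0, 103.0, 191.0] pad near [333.  15.] | side yel [332.0, 352.0, 198.0, 208.0] blue [330.0, 355.0, 206.0, 217.0] pad [352. 236.]
0.35 wrist yel [298.0, 371.0, 69.0, 145.0] blue [292.0, 375.0, 61.0, 148.0] pad near [332.   6.] | side yel [335.0, 355.0, 207.0, 221.0] blue [333.0, 357.0, 214.0, 230.0] pad [354. 261.]
0.45 wrist yel [298.0, 370.0, 53.0, 130.0] blue [292.0, 374.0, 49.0, 136.0] pad near [332.   9.] | side yel [335.0, 356.0, 210.0, 225.0] blue [333.0, 358.0, 216.0, 234.0] pad [354. 267.]
0.5 wrist yel [298.0, 370.0, 46.0, 123.0] blue [293.0, 374.0, 44.0, 131.0] pad near [331.  10.] | side yel [336.0, 356.0, 212.0, 228.0] blue [334.0, 358.0, 218.0, 237.0] pad [354. 271.]
side yel [[329, 114, 32, 5, 74], [335, 211, 22, 15, 207], [187, 312, 38, 16, 199]]
side blue [[334, 221, 25, 14, 191], [321, 237, 4, 18, 42], [545, 241, 10, 7, 35]]
side red [[387, 0, 30, 97, 2167], [329, 16, 12, 5, 38], [342, 16, 13, 6, 50], [329, 24, 30, 40, 624], [313, 62, 20, 43, 373], [359, 66, 22, 29, 398], [304, 168, 63, 25, 738], [344, 266, 22, 12, 178], [435, 302, 14, 16, 165]]
side diff flask 1.8991331757289205 small-cup old spot 64.83833333333334
```

The side view puts the pad at (355,272) against (354,271) predicted for level. The yellow and blue collars match the nested, home prediction within 1–2 px, and the flask is unmoved. I hand the job in.

```bash
python3 -c "
from cell import *
print(sign_off())"
```

```text
the job is handed in; nothing more can be done
None
```

I handed the job in at about 30 s: both cups are seated and nested, the catch is holding the bed level, and by my image and force checks none of the bystanders moved.

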